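Zero the bench comparator on its master, then gauge a spacer

ROBOT

A 6-joint arm with a two-finger parallel gripper is mounted at the origin on a cart in front of the work surface, level with it; the furniture and walls round the work are solid. World frame = base frame: x ahead of the robot, y to its left, z up, the work surface at z = 0. Lengths are in mm, angles in rad, forces in N, time in s.
With the tool pointing down it reaches from about 350 to 975 mm from the base axis. Payload 7.1 kg.
Tool frame: the origin (TCP) lies on the front face of the gripper's body, between the roots of the fingers; the fingertips stand 80 mm ahead of it and the grasp point (between the pads) lies 61 mm ahead of it; z points along the fingers, y is the line along which they close (so a half turn about z gives the same grasp; the last joint's range is limited). The gripper opens to 88 mm and grips with 3 to 60 N. Pads are 20 mm wide; open, the fingers measure 115 mm over their backs; the gripper's body (75 mm by 178 mm) begins 61 mm behind the grasp point.
Start: joints at [-1.316, 0.423, 1.63, -0, 1.089, -0.019], TCP at [169.014, -601.698, 302.675] pointing down, gripper open.
Joint ranges: [-3, 3], [-0.9, 2.11], [0.09, 2.58], [-1.31, 4.45], [0.11, 2.69], [-2.54, 2.54]. Speed limits (rad/s): [2.39, 2.39, 3.01, 3.14, 3.14, 3.14].

INTERFACE

Orientations are given as a rotation vector (axis times angle).
In Python, from workcell import readout, vision, close_job gives the robot as it stands.
- The arm moves only by the tool servo_tool, never from a script. Its argument "plan" is a list that holds one entry, the list of rows, each a list of 7 numbers: the gripper command: -1 is fully open, 1 is shut, values between are in proportion, then the shift along the world's x, y, z in units of 40 mm (1.0 is 40 mm), then the turn, a rotation vector about the world's x, y, z in units of 5 degrees (1.0 is 5 degrees). A call has 1 to 5 rows; each row shifts and turns the commanded pose from where the row before left it; what a row does not reach is not made up. A row lasts 1/12 s, in which the tool goes at most 41.7 mm and 7.16 degrees, less where a joint would pass 70% of its speed; a pose out of reach is approached as far as the arm can. A call is refused whole if a number of a shift passes 1 or a number of a turn 1, either way. A call with a gripper value outside its range is refused whole. The fingers move at their own pace and stop on an object; the grip force is fixed at half the most. Time passes only in rows, so rows that do not move let the fingers close. It gives the time, the measured TCP pose, the force, the opening and the grip force at its end, in the units of the state.
- readout.get_obs(): the state, without advancing time (a new reading comes with each control period).
- vision.get_image(name): name is "scene" or "top" or "wrist"; returns the picture (480x640x3 uint8, red, green, blue); there is no depth.
- vision.camera_params(name): a dict with "fx", "fy", "cx", "cy" (pixels), "D" ([k1, k2, p1, p2, k3] as OpenCV has them; the pictures are not rectified), "rvec" (rotation vector, rad) and "tvec" (3), from world to camera coordinates, as OpenCV has them; the wrist camera has in their place "hand_eye" (4x4, takes a point from camera to tool coordinates, whose origin is the TCP and whose axes are the flange's). Camera axes: x right, y down, z forward; pixel columns grow to the right and rows downward; lengths in mm; the calibration is good to about 2 mm. A picture is of the moment at which its call begins: read the wrist's pose just before it. camera_params takes no time and is no camera call.
- close_job(): hands the job in; it is judged then, once.
The state is a dict: "t": time; "qpos": joint angles; "qvel": joint speeds; "joint_torque": joint torques, N m; "ee_pos": TCP position; "orientation": TCP orientation; "ft_force": force on the tool from outside, world axes, zero at the start; "moment": the same for the moment, N m; "width": finger opening in mm; "grasp_force": force on a finger pad.
Only numpy, scipy, OpenCV 4.12 (cv2) and the standard library are available. Lean on these libraries where they do the work, as an engineer would, in place of code of your own. Each camera call takes 0.05 s, during which the arm holds its last target. There are 200 camera calls.

TASK

The master block is standing on the bench comparator's round table, holding its sprung plunger down: press the comparator's zero button fully down with the master in place, then move the master to the wooden tray and stand it there, and stand the tall thick round spacer upright on the table in its place, about centred over the plunger. Press zero only while the master is on the table, or the zero is spoilt.

Things in the scene. Friction and masses are not known exactly. Their poses are not given: they have to be found in the camera images.
- comparator: fixed bench gauge: dark base plate 100 (x) by 205 (y, from -50 to +155) mm, 14 mm thick. Origin: on the bench straight below the centre of its round flat steel table of 90 mm diameter; z up. Table top at z=30 mm; a sprung plunger comes up through its centre. Indicator head with a blank display at y=+81 to +145, x=-32 to +32, its top at z=42 mm, with the zero button on it
- plunger (a joint): plunger of 10 mm diameter at the centre of the comparator's table. Value: height of its tip above the table: 0 flush, 0.005 m when free. A light spring (under 1 N) pushes it up; a part stood over it holds it down flush by its own weight
- zero_button (a joint): round grey spring button, 26 mm in diameter, in a black housing on top of the indicator head, at x=+10, y=+113 mm in the comparator's axes; its top at z=64 mm. Value: travel downward, 0 up, 0.006 m fully down (5 N); counts as pressed from 0.004 m; springs back
- master_block: plain rectangular steel block, 26 (x) by 40 (y) by 60 (z) mm, 0.4 kg, origin at the centre of its underside. Starts standing on the comparator's table over the plunger, within a few mm of the centre, turned any way up to 0.3 rad from the comparator's axes; its top is 90 mm above the bench
- tall_spacer: round turned steel spacer, 40 mm diameter, 60 mm tall, 0.4 kg, foot chamfered 3 mm, blind bore of 18 mm in its top; origin at the centre of its underside, z up. Stands on the bench in a row with two that are not wanted, in varying order: one of the same diameter but 28 mm tall, one as tall but 22 mm thick. A heap of brackets up to 0.2 m high lies beyond the row: carry above it
- master_tray: low square wooden tray, fixed, 110 by 110 mm outside, 18 mm high, walls and floor 6 mm thick, origin at the centre of its underside; its inner floor is 6 mm above the bench. An open tin box stands beyond it to the right (-y), its lid raised

How it is judged:
By the outcome, as a careful person would: the job done as asked, in the order asked, and still so for the second after the job is handed in, with the robot touching nothing.
It also fails if it takes over 64 s, if anything falls off the work surface, if the arm or the gripper's body presses on something with over 40 N, if the wrist force passes 120 N, or if a joint passes its speed limit or range.

## Working session

There is one attempt and no reset: what is moved stays moved. The work goes in short steps, Python scripts to look and compute and a tool call to move; the robot and the scene stay as the last step left them, time stands still between calls to the robot, and variables do not carry over. Pictures are saved under pics/ and viewed, at most 13 in all, crops included, and the job is handed in when it is done.

Besides the shell and the picture viewer there is one more tool, called after "Emit:" as name([rows], argument=value, ...), one row to a line, values as JSON. servo_tool: Moves the arm, as the interface text tells. Its arguments: {"type":"object","properties":{"plan":{"type":"array"}},"required":["plan"]}

```bash
mkdir -p pics; cat > h.py <<'E'
import numpy as np, cv2
from workcell import readout, vision
from scipy.spatial.transform import Rotation as R
def cam(n,obs=None):
    p=vision.camera_params(n);K=np.array([[p['fx'],0,p['cx']],[0,p['fy'],p['cy']],[0,0,1.]]);D=np.array(p['D'],float)
    if 'hand_eye' in p:
        o=obs or readout.get_obs();T=np.eye(4);T[:3,:3]=R.from_rotvec(o['orientation']).as_matrix();T[:3,3]=o['ee_pos']
        W=np.linalg.inv(T@np.array(p['hand_eye']));return K,D,W[:3,:3],W[:3,3]
    return K,D,R.from_rotvec(np.ravel(p['rvec'])).as_matrix(),np.ravel(p['tvec'])
def ray(c,uv):
    K,D,Rm,t=c;x=cv2.undistortPoints(np.array([[uv]],float),K,D)[0,0];return -Rm.T@t,Rm.T@np.array([x[0],x[1],1])
def onz(c,uv,z):
    o,d=ray(c,uv);return o+d*(z-o[2])/d[2]
def proj(c,P):
    K,D,Rm,t=c;return cv2.projectPoints(np.array(P,float).reshape(-1,3),cv2.Rodrigues(Rm)[0],t,K,D)[0].reshape(-1,2)
def tri(obs):
    A=0;b=0
    for c,uv in obs:
        o,d=ray(c,uv);d=d/np.linalg.norm(d);M=np.eye(3)-np.outer(d,d);A=A+M;b=b+M@o
    return np.linalg.solve(A,b)
def snap(n,f):
    o=readout.get_obs();im=vision.get_image(n);cv2.imwrite(f,im[:,:,::-1]);return im,o
E
python3 - <<'E'
from h import *
for n in('scene','top'):
    snap(n,f'pics/{n}0.png');c=cam(n);print(n,-c[2].T@c[3],c[0][0,0])
o=readout.get_obs();print(o);print(vision.camera_params('wrist'))
E
```

```text
scene [ 68.43765143 610.37306164 545.08846282] 456.6058231551183
top [ 459.3270904    68.3864737  1065.48669686] 489.3683313810697
{'t': 0.1, 'qpos': array([-1.31600903e+00,  4.23797593e-01,  1.63060089e+00, -2.43831516e-05,
        1.08858675e+00, -1.89839746e-02]), 'qvel': array([-5.70139860e-05,  2.78138391e-04, -3.88199788e-03, -9.58044683e-04,
        1.36570321e-03,  3.14993248e-04]), 'joint_torque': array([ 1.31458473e-03, -5.45609379e+01, -2.74325716e+01,  6.45842752e-02,
        1.88010838e-02, -2.84562321e-05]), 'ee_pos': array([ 168.90980255, -601.3414108 ,  301.96361959]), 'orientation': array([-3.11083561e+00, -4.28526424e-01,  2.90866415e-04]), 'ft_force': array([ 0.10328992, -0.5614517 , -0.21709334]), 'moment': array([-0.03772833,  0.02501944,  0.06639013]), 'grasp_force': 0.0, 'width': 87.7993854818913}
{'fx': 374.96138189854526, 'fy': 374.96138189854526, 'cx': 317.44755064259635, 'cy': 241.4681838091586, 'D': array([-0.00867543,  0.        ,  0.        ,  0.        ,  0.        ]), 'hand_eye': array([[ 1.08527556e-03, -9.63483104e-01, -2.67766933e-01,
         7.31305502e+01],
       [ 9.99999393e-01,  1.09656743e-03,  1.07372159e-04,
         5.08903468e-01],
       [ 1.90173236e-04, -2.67766887e-01,  9.63483709e-01,
        -8.26222983e+01],
       [ 0.00000000e+00,  0.00000000e+00,  0.00000000e+00,
         1.00000000e+00]])}
```

View pics/scene0.png

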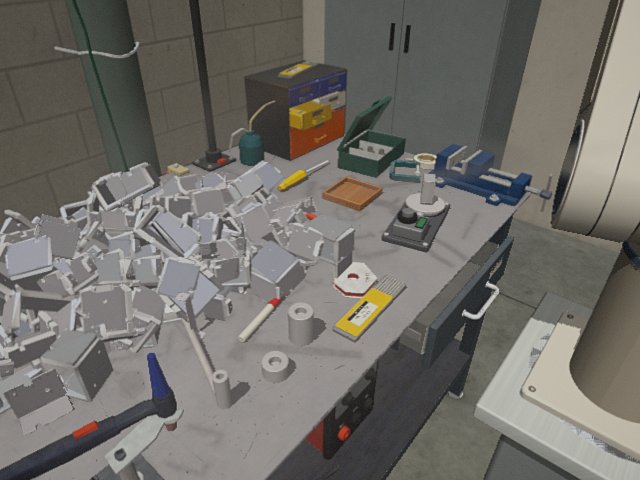

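View pics/top0.png

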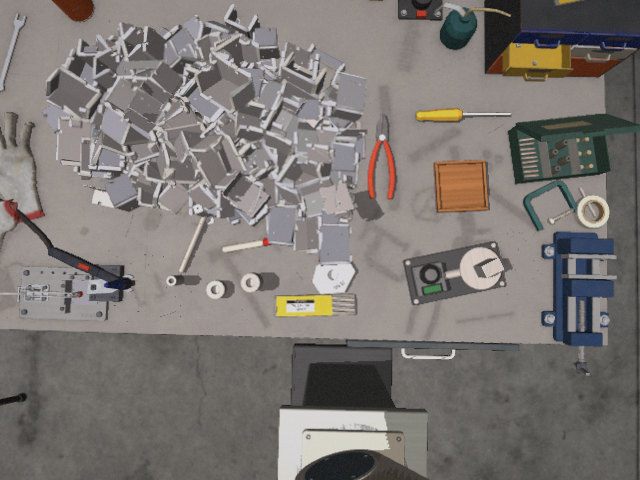

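Scene: the thick tall spacer stands at about (300,322), the master on the table at (428,190), the tray at (352,192). Top: the spacer's top at (251,282), the master at (488,267), the tray at (461,186). I'll enlarge these next.

```bash
python3 - <<'E'
from h import *
s=cv2.imread('pics/scene0.png');t=cv2.imread('pics/top0.png')
f=lambda im,x,y,w,h:cv2.resize(im[y:y+h,x:x+w],(400,300),interpolation=cv2.INTER_CUBIC)
cv2.imwrite('pics/m.png',np.vstack([np.hstack([f(s,375,150,100,75),f(s,255,280,100,75)]),np.hstack([f(t,400,225,120,90),f(t,200,250,80,60)])]))
E
```

```text
(no output)
```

View pics/m.png

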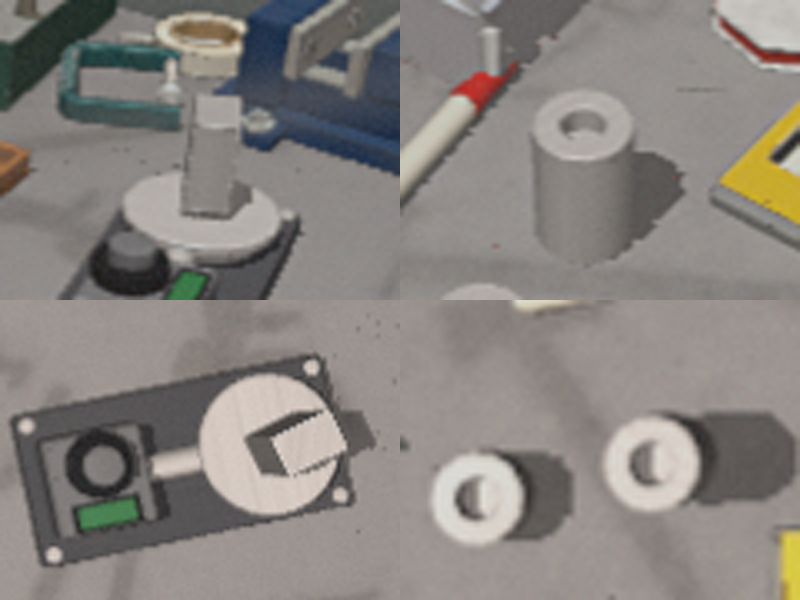

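Read from the crops:

| Feature | Scene px | Top px |
|---|---|---|
| Table centre | (425.5,203.5) | (481,268.5) |
| Button | (405.8,211.8) | (429.7,273.6) |
| Master top | (429.3,177.8) | (492.5,267.6) |
| Spacer top | (300.8,311.3) | (250.8,282.6) |

```bash
python3 - <<'E'
from h import *
np.set_printoptions(precision=1,suppress=True)
s=cam('scene');t=cam('top')
for n,a,b,z in [('table',(425.5,203.5),(481,268.5),30),('btn',(405.8,211.8),(429.7,273.6),64),('master',(429.3,177.8),(492.5,267.6),90),('spacer',(300.8,311.3),(250.8,282.6),60),('tray',(352.5,191.5),(462,187),18)]:
    print(n,tri([(s,a),(t,b)]),onz(s,a,z),onz(t,b,z))
q=lambda x,y:(400+x/3.333,225+y/3.333)
print('master corners',[onz(t,q(*p),90)[:2] for p in[(319,111),(347,146),(296,174),(272,138)]])
print('screws',[onz(t,q(*p),14)[:2] for p in[(26,126),(312,67),(340,195),(54,254)]])
print('tray',[onz(t,p,18)[:2] for p in[(436,163),(486,160),(489,211),(437,213)]])
E
```

```text
table [ 460.3 -264.9   23. ] [ 455.3 -253.1   30. ] [ 460.1 -262.8   30. ]
btn [ 447.7 -147.3   58.8] [ 444.3 -138.5   64. ] [ 447.  -146.6   64. ]
master [ 462.4 -267.7   87.2] [ 460.  -262.3   90. ] [ 462.4 -266.7   90. ]
spacer [419.4 219.7  56.5] [417.4 222.8  60. ] [419.  218.7  60. ]
tray [ 637.8 -225.5    9.8] [ 630.3 -211.7   18. ] [ 635.1 -224.1   18. ]
master corners [array([ 481.2, -273.1]), array([ 460.6, -290.1]), array([ 443.1, -259.4]), array([ 464.3, -244.8])]
screws [array([ 468.3, -109.9]), array([ 511.2, -294.9]), array([ 429.1, -313.6]), array([ 386.8, -129.3])]
tray [array([ 686. , -167.1]), array([ 695.8, -276.1]), array([ 584.5, -283.2]), array([ 577.1, -170.5])]
```

Both views agree with the given sizes. The comparator's yaw is about 0.227 and the master's about 0.53. I'm moving above the comparator with the gripper shut.

Emit:
servo_tool([
  [[1,0.36,0.464,0,0,0,1],[1,0.36,0.464,0,0,0,1],[1,0.36,0.464,0,0,0,1],[1,0.36,0.464,0,0,0,1],[1,0.36,0.464,0,0,0,1]],
])

```text
t: 0.52
ee_pos: [241.4, -507.8, 302.3]
orientation: [-2.943, -1.098, 0.0]
ft_force: [1.4, 0.1, -0.7]
width: 57.6
grasp_force: 0.0
```

Emit:
servo_tool([
  [[1,0.36,0.464,0,0,0,1],[1,0.36,0.464,0,0,0,1],[1,0.36,0.464,0,0,0,1],[1,0.36,0.464,0,0,0,1],[1,0.36,0.464,0,0,0,1]],
])

```text
t: 0.93
ee_pos: [313.5, -414.9, 302.4]
orientation: [-2.635, -1.709, 0.0]
ft_force: [0.3, 0.1, -0.1]
width: 24.8
grasp_force: 0.0
```

Emit:
servo_tool([
  [[1,0.36,0.464,0,0,0,1],[1,0.36,0.464,0,0,0,1],[1,0.36,0.464,0,0,0,1],[1,0.36,0.464,0,0,0,1],[1,0.36,0.464,0,0,0,1]],
])

```text
t: 1.35
ee_pos: [385.4, -322.2, 302.4]
orientation: [-2.203, -2.239, 0.0]
ft_force: [-0.2, -0.2, -0.0]
width: 0.4
grasp_force: 0.0
```

Emit:
servo_tool([
  [[1,0.36,0.464,0,0,0,1],[1,0.36,0.464,0,0,0,1],[1,0.36,0.464,0,0,0,1],[1,0.36,0.464,0,0,0,1],[1,0.36,0.464,0,0,0,1]],
])

```text
t: 1.77
ee_pos: [457.4, -229.4, 302.4]
orientation: [-1.666, -2.663, 0.0]
ft_force: [-0.2, -0.0, -0.2]
width: 0.3
grasp_force: 0.0
```

Emit:
servo_tool([
  [[1,0,0,0,0,0,1],[1,0,0,0,0,0,0],[1,0,0,0,0,0,0]],
])

```text
t: 2.02
ee_pos: [456.9, -230.3, 302.4]
orientation: [-1.557, -2.728, 0.0]
ft_force: [-0.1, -0.2, -0.3]
width: 0.5
grasp_force: 0.0
```

```bash
python3 - <<'E'
from h import *
im,o=snap('wrist','pics/w1.png');print({k:o[k] for k in('t','ee_pos','orientation','qpos','width')})
import pickle;pickle.dump(o,open('w1.pkl','wb'))
E
```

```text
{'t': 2.0167, 'ee_pos': array([ 456.88042277, -230.27977006,  302.40334126]), 'orientation': array([-1.55675532e+00, -2.72800740e+00,  2.24469913e-04]), 'qpos': array([-4.90068633e-01,  2.57543607e-01,  1.87771517e+00, -1.47075920e-04,
        1.00698915e+00, -1.02365844e+00]), 'width': 0.4939190000466763}
```

View pics/w1.png

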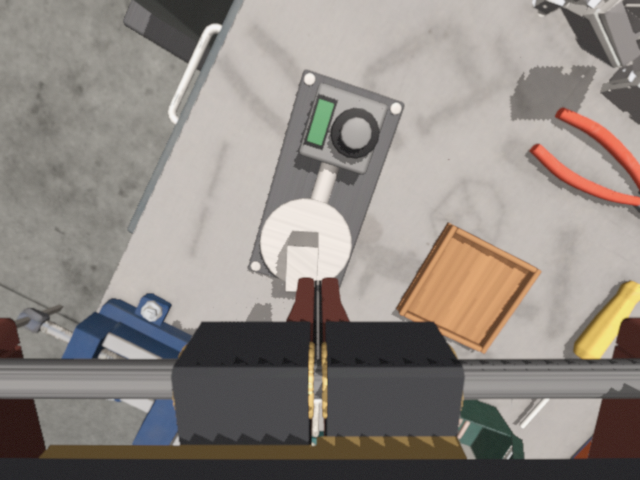

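The picture shows the table centre at (305.5,242), the button at (357,132), and the tray corners at (453,226), (540,271), (484,351) and (400,307). The master's sides line up with the picture's axes, so the yaw suits the grasp.

```bash
python3 - <<'E'
from h import *
import pickle
np.set_printoptions(precision=1,suppress=True)
o=pickle.load(open('w1.pkl','rb'));c=cam('wrist',o);s=cam('scene');t=cam('top')
print('btn',onz(c,(357,132),64),'3view',tri([(c,(357,132)),(t,(429.7,273.6)),(s,(405.8,211.8))]),'2view',tri([(c,(357,132)),(t,(429.7,273.6))]))
print('table',onz(c,(305.5,242),30),tri([(c,(305.5,242)),(t,(481,268.5))]))
P=[(453,226),(540,271),(484,351),(400,307)];Q=[onz(c,p,18)[:2] for p in P];print('tray',Q,np.mean(Q,0))
print('tray tri',tri([(c,(469.5,288.5)),(t,(462,187))]))
sc=[(309,79),(396,108),(255,267)];print('screw',[onz(c,p,14)[:2] for p in sc])
im=cv2.imread('pics/w1.png');cv2.imwrite('pics/w1c.png',cv2.resize(im[190:300,245:365],(720,660))[:600])
E
```

```text
btn [ 445.4 -147.4   64. ] 3view [ 447.  -147.1   58.9] 2view [ 446.4 -147.4   59.5]
table [ 460. -259.   30.] [ 459.4 -257.1   43. ]
tray [array([ 580.6, -172.1]), array([ 687.4, -164.7]), array([ 694.6, -269.8]), array([ 584.5, -273. ])] [ 636.8 -219.9]
tray tri [ 633.  -219.6   24.8]
screw [array([ 386.6, -127.1]), array([ 469.3, -107.4]), array([ 430. , -313.6])]
```

View pics/w1c.png

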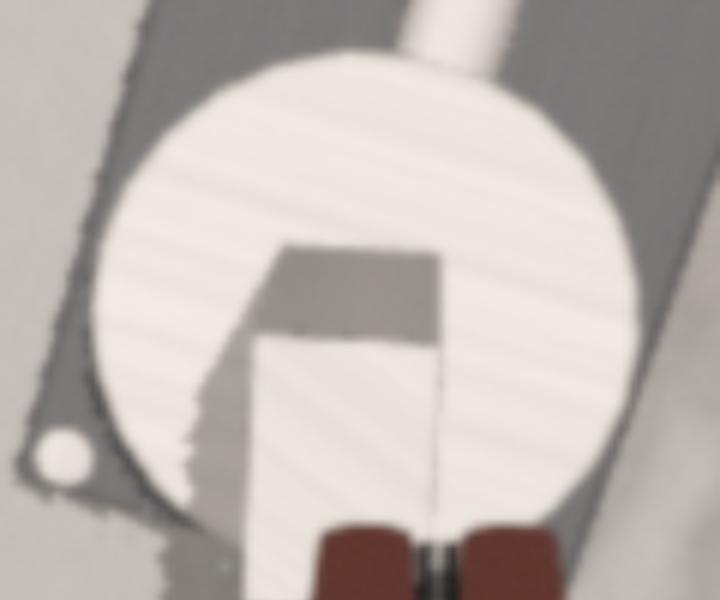

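```bash
python3 - <<'E'
from h import *
import pickle
from scipy.optimize import least_squares
np.set_printoptions(precision=2,suppress=True)
o=pickle.load(open('w1.pkl','rb'));c=cam('wrist',o)
w=lambda x,y,z:onz(c,(245+x/6-.4,190+y/6-.4),z)[:2]
T=[w(x,y,30) for x,y in[(92,305),(638,320),(355,50),(165,135),(560,135),(130,440),(600,450)]]
r=least_squares(lambda p:np.hypot(*(np.array(T)-p[:2]).T)-p[2],[460,-259,45]);print(r.x)
a,b,d,e=w(254,335,90),w(440,345,90),w(242,600,90),w(434,540,90)
print(a,b,np.linalg.norm(b-a));f=lambda v:np.arctan2(v[1],v[0]);print(f(a-b),f(a-d)-np.pi/2,f(b-e)-np.pi/2, f(a-b)-np.pi)
n=(a-b)/np.linalg.norm(a-b);print('centre cand',(a+b)/2+20*np.array([-n[1],n[0]]),(a+b)/2-20*np.array([-n[1],n[0]]))
M=R.from_rotvec(o['orientation']).as_matrix();print('tool y yaw',f(M[:2,1]))
p=c; print(onz(c,(245+254/6-.4,190+335/6-.4),90))
g=w(287,247,30),w(440,255,30);print('foot?',g)
E
```

```text
[ 460.68 -260.12   44.62]
[ 441.59 -253.87] [ 464.16 -242.15] 25.433441310615585
-2.662779499761306 0.46947047283426535 0.5055858117505716 -5.8043721533511
centre cand [ 462.09 -265.76] [ 443.66 -230.26]
tool y yaw 0.5336685526557097
[ 441.59 -253.87   90.  ]
foot? (array([ 443.36, -255.68]), array([ 465.43, -244.16]))
```

Master centre is (462,-266) with yaw about 0.485, the table centre is (460.5,-260), and the button is at (446,-147.5).

Emit:
servo_tool([
  [[1,-0.055,0.415,-0.72,0,0,-0.11],[1,-0.055,0.415,-0.72,0,0,-0.11],[1,-0.055,0.415,-0.72,0,0,-0.11],[1,-0.055,0.415,-0.72,0,0,-0.11],[1,-0.055,0.415,-0.72,0,0,-0.11]],
])

```text
t: 2.48
ee_pos: [445.5, -147.6, 157.8]
orientation: [1.625, 2.688, 0.0]
ft_force: [1.2, 0.6, -1.0]
width: 0.3
grasp_force: 0.0
```

Emit:
servo_tool([
  [[1,0,0,-0.1,0,0,0],[1,0,0,-0.1,0,0,0],[1,0,0,0,0,0,0]],
])

```text
t: 2.73
ee_pos: [446.4, -148.4, 150.8]
orientation: [1.621, 2.691, -0.0]
ft_force: [-1.1, -0.5, 1.7]
width: 0.6
grasp_force: 0.0
```

Emit:
servo_tool([
  [[1,0,0,-0.05,0,0,0],[1,0,0,-0.05,0,0,0],[1,0,0,-0.05,0,0,0],[1,0,0,-0.05,0,0,0],[1,0,0,0,0,0,0]],
])

```text
t: 3.15
ee_pos: [446.6, -148.0, 143.0]
orientation: [1.619, 2.69, 0.0]
ft_force: [-0.1, -1.5, 1.6]
width: 0.9
grasp_force: 1.0
```

Emit:
servo_tool([
  [[1,0,0,-0.03,0,0,0],[1,0,0,-0.03,0,0,0],[1,0,0,-0.03,0,0,0],[1,0,0,0,0,0,0]],
])

```text
t: 3.48
ee_pos: [446.6, -147.8, 139.2]
orientation: [1.619, 2.691, 0.0]
ft_force: [1.1, -2.4, 4.1]
width: 0.5
grasp_force: 2.1
```

Emit:
servo_tool([
  [[1,0,0,-0.02,0,0,0],[1,0,0,-0.02,0,0,0],[1,0,0,-0.02,0,0,0],[1,0,0,0,0,0,0]],
])

```text
t: 3.82
ee_pos: [446.6, -147.8, 138.0]
orientation: [1.619, 2.691, 0.0]
ft_force: [-2.9, -2.0, 21.2]
width: 0.1
grasp_force: 11.0
```

The button bottomed out with 21 N at its stop. I'm lifting off and moving over the master.

Emit:
servo_tool([
  [[1,0,0,0.75,0,0,0],[-1,0,0,0.85,0,0,0],[-1,0.1,-0.74,0,0,0,0],[-1,0.1,-0.74,0,0,0,0],[-1,0.1,-0.74,0,0,0,0]],
])

```text
t: 4.23
ee_pos: [457.7, -236.5, 201.0]
orientation: [-1.617, -2.693, -0.001]
ft_force: [1.2, 1.0, 0.6]
width: 23.5
grasp_force: 0.0
```

Emit:
servo_tool([
  [[-1,0.085,-0.73,0,0,0,0],[-1,0,0,0,0,0,0],[-1,0,0,0,0,0,0],[-1,0,0,0,0,0,0],[-1,0,0,0,0,0,0]],
])

```text
t: 4.65
ee_pos: [460.7, -264.1, 200.1]
orientation: [-1.617, -2.691, -0.0]
ft_force: [-0.5, 0.8, 0.1]
width: 57.0
grasp_force: 0.0
```

```bash
python3 - <<'E'
from h import *
im,o=snap('wrist','pics/w2.png');print({k:o[k] for k in('t','ee_pos','orientation','width','ft_force')})
M=R.from_rotvec(o['orientation']).as_matrix();print(np.arctan2(M[1,1],M[0,1]))
E
```

```text
{'t': 4.65, 'ee_pos': array([ 460.67388158, -264.09249241,  200.08564552]), 'orientation': array([-1.61740863e+00, -2.69058051e+00, -4.09975479e-04]), 'width': 57.01552998700352, 'ft_force': array([-0.48242025,  0.77336672,  0.06112226])}
0.4882864869178042
```

View pics/w2.png

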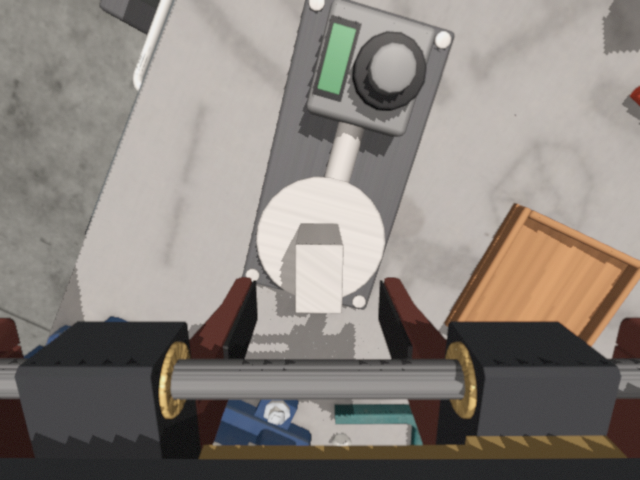

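The master's top is centred at about (319,278.5) and square between the fingers. The table spans columns 257–384, with its upper edge at row 178.

```bash
python3 - <<'E'
from h import *
import pickle
np.set_printoptions(precision=1,suppress=True)
c=cam('wrist');c1=cam('wrist',pickle.load(open('w1.pkl','rb')))
print(onz(c,(319,278.5),90)); print('far corners tri',tri([(c,(296,245)),(c1,(286.9,245.4))]),tri([(c,(342.5,245)),(c1,(317.9,247))]))
print('table l/r/top',[onz(c,p,30) for p in[(257,239),(384,239),(320.5,178)]])
E
```

```text
[ 462.3 -265.3   90. ]
far corners tri [ 440.9 -250.   104.1] [ 464.4 -242.6   89. ]
table l/r/top [array([ 421.3, -280.1,   30. ]), array([ 499.6, -238.3,   30. ]), array([ 440.5, -221.9,   30. ])]
```

Emit:
servo_tool([
  [[-1,0.04,-0.03,0,0,0,0],[-1,0,0,0,0,0,0],[-1,0,0,-0.5,0,0,0],[-1,0,0,-0.5,0,0,0],[-1,0,0,-0.4,0,0,0]],
])

```text
t: 5.12
ee_pos: [463.1, -266.2, 144.0]
orientation: [1.619, 2.692, 0.0]
ft_force: [-0.6, -0.1, -0.6]
width: 87.6
grasp_force: 0.0
```

Emit:
servo_tool([
  [[-1,0,0,-0.3,0,0,0],[0,0,0,0,0,0,0],[0.3,0,0,0,0,0,0],[0.5,0,0,0,0,0,0],[1,0,0,0,0,0,0]],
])

```text
t: 5.53
ee_pos: [463.6, -267.0, 133.6]
orientation: [1.619, 2.691, -0.0]
ft_force: [-0.9, -0.7, 0.2]
width: 64.6
grasp_force: 0.0
```

Emit:
servo_tool([
  [[1,0,0,0,0,0,0],[1,0,0,0,0,0,0],[1,0,0,0,0,0,0],[1,0,0,0,0,0,0],[1,0,0,0,0,0,0]],
])

```text
t: 5.95
ee_pos: [463.1, -266.7, 132.8]
orientation: [1.619, 2.692, -0.0]
ft_force: [0.2, 0.2, 0.8]
width: 31.4
grasp_force: 0.0
```

Emit:
servo_tool([
  [[1,0,0,0,0,0,0],[1,0,0,0,0,0,0],[1,0,0,0,0,0,0]],
])

```text
t: 6.2
ee_pos: [463.0, -266.7, 132.7]
orientation: [-1.62, -2.692, 0.0]
ft_force: [-0.4, 0.7, 1.6]
width: 25.5
grasp_force: 30.0
```

Gripped at 25.5 mm. I'm lifting the master and carrying it to the tray.

Emit:
servo_tool([
  [[1,0,0,0.4,0,0,0],[1,0,0,0.7,0,0,0],[1,0,0,0.7,0,0,0],[1,0.4,0.1,0.0,0,0,0],[1,0.7,0.18,0,0,0,0]],
])

```text
t: 6.62
ee_pos: [505.8, -255.9, 205.9]
orientation: [1.622, 2.69, -0.001]
ft_force: [0.2, -0.5, -3.8]
width: 25.8
grasp_force: 30.0
```

Emit:
servo_tool([
  [[1,0.7,0.18,0,0,0,0],[1,0.7,0.18,0,0,0,0],[1,0.7,0.18,0,0,0,0],[1,0.7,0.18,0,0,0,0],[1,0.425,0.12,0,0,0,0]],
])

```text
t: 7.03
ee_pos: [638.2, -220.9, 204.0]
orientation: [1.618, 2.692, 0.001]
ft_force: [0.1, -0.9, -3.5]
width: 25.9
grasp_force: 30.0
```

Emit:
servo_tool([
  [[1,0,0,0,0,0,0],[1,0,0,-0.6,0,0,0],[1,0,0,-0.6,0,0,0],[1,0,0,-0.4,0,0,0],[1,0,0,0,0,0,0]],
])

```text
t: 7.45
ee_pos: [632.6, -221.0, 136.0]
orientation: [-1.615, -2.685, 0.003]
ft_force: [0.4, 0.2, -3.9]
width: 26.0
grasp_force: 30.0
```

Emit:
servo_tool([
  [[1,0,0,0,0,0,0],[1,0,0,-0.3,0,0,0],[1,0,0,-0.2,0,0,0],[1,0,0,0,0,0,0],[1,0,0,0,0,0,0]],
])

```text
t: 7.87
ee_pos: [635.7, -221.9, 120.4]
orientation: [-1.619, -2.691, 0.0]
ft_force: [-0.0, 0.3, -3.7]
width: 25.7
grasp_force: 30.0
```

```bash
python3 - <<'E'
from h import *
im,o=snap('wrist','pics/w3.png');print({k:o[k] for k in('t','ee_pos','orientation','width','ft_force','qpos')})
E
```

```text
{'t': 7.8667, 'ee_pos': array([ 635.74438635, -221.86273341,  120.41667525]), 'orientation': array([-1.61922328e+00, -2.69129304e+00,  2.42473167e-04]), 'width': 25.684697317977538, 'ft_force': array([-0.03845903,  0.26626025, -3.705667  ]), 'qpos': array([-3.53436259e-01,  7.17953144e-01,  1.60022408e+00, -1.74909408e-05,
        8.24173301e-01, -8.40953272e-01])}
```

View pics/w3.png

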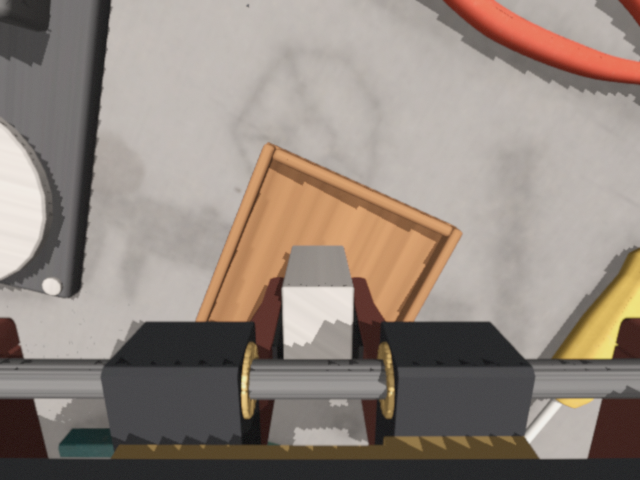

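The master hangs over the middle of the tray: its lower edge is near row 246 and the tray's walls are clear. I'm lowering it.

Emit:
servo_tool([
  [[1,0,0,-0.1,0,0,0],[1,0,0,-0.1,0,0,0],[1,0,0,-0.04,0,0,0],[1,0,0,0,0,0,0],[1,0,0,0,0,0,0]],
])

```text
t: 8.33
ee_pos: [635.9, -221.9, 110.9]
orientation: [-1.619, -2.692, 0.0]
ft_force: [-0.1, 0.1, -3.9]
width: 26.0
grasp_force: 30.0
```

Emit:
servo_tool([
  [[1,0,0,-0.025,0,0,0],[1,0,0,-0.025,0,0,0],[1,0,0,0,0,0,0]],
])

```text
t: 8.58
ee_pos: [636.0, -221.9, 108.9]
orientation: [-1.619, -2.692, 0.0]
ft_force: [-0.0, -0.1, -3.3]
width: 26.1
grasp_force: 30.0
```

Emit:
servo_tool([
  [[1,0,0,-0.02,0,0,0],[1,0,0,0,0,0,0],[1,0,0,0,0,0,0]],
])

```text
t: 8.83
ee_pos: [636.1, -221.9, 108.8]
orientation: [1.619, 2.692, 0.0]
ft_force: [-2.3, 0.0, 2.6]
width: 25.6
grasp_force: 30.0
```

The master is resting on the tray floor. I'm releasing it and rising straight up, then checking the gripper body's clearance to the heap at the spacer.

Emit:
servo_tool([
  [[0.3,0,0,0,0,0,0],[0.2,0,0,0,0,0,0],[-1,0,0,0,0,0,0],[-1,0,0,0,0,0,0],[-1,0,0,0,0,0,0]],
])

```text
t: 9.25
ee_pos: [636.1, -221.9, 108.3]
orientation: [1.619, 2.692, 0.0]
ft_force: [0.9, -0.4, 0.3]
width: 52.0
grasp_force: 0.0
```

Emit:
servo_tool([
  [[-1,0,0,0.3,0,0,0],[-1,0,0,0.8,0,0,0],[-1,0,0,0.9,0,0,0],[-1,0,0,0.9,0,0,0],[-1,0,0,0.9,0,0,0]],
])

```text
t: 9.67
ee_pos: [635.8, -221.8, 262.7]
orientation: [1.619, 2.692, 0.0]
ft_force: [0.2, -0.4, 0.1]
width: 85.1
grasp_force: 0.0
```

```bash
python3 - <<'E'
from h import *
o=readout.get_obs();print(o['ee_pos'],o['width'],o['t'])
im=cv2.imread('pics/top0.png');t=cam('top')
for yaw,col in((.488,(0,0,255)),(.8,(0,255,0))):
  u=np.array([np.cos(yaw),np.sin(yaw)]);v=np.array([-u[1],u[0]])
  for z,a,b in((100,89,38),(25,58,10)):
    P=[np.r_[np.array([419,219])+i*a*u+j*b*v,z] for i,j in((1,1),(1,-1),(-1,-1),(-1,1))]
    cv2.polylines(im,[proj(t,P).round().astype(int)],True,col,1)
a=cv2.resize(im[200:320,150:310],(800,600),interpolation=cv2.INTER_CUBIC)
new=vision.get_image('top')[:,:,::-1]; a[:210,600:]=cv2.resize(new[155:225,425:500],(200,210))
cv2.imwrite('pics/fp.png',a)
E
```

```text
[ 635.79994212 -221.78603116  262.66554861] 85.06711405354771 9.6667
```

View pics/fp.png

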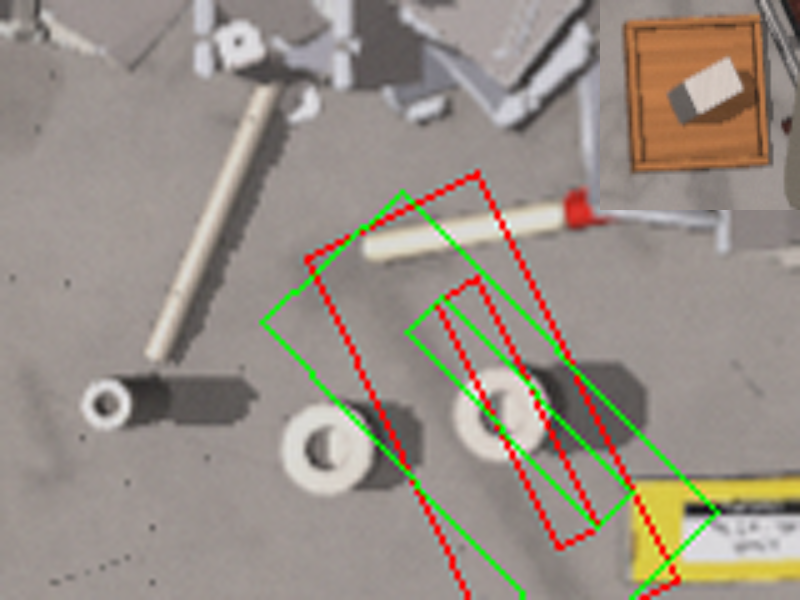

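Both footprints clear the heap, and the inset shows the master standing in the tray. I'm going to the spacer with the same yaw.

Emit:
servo_tool([
  [[-1,0,0,0.85,0,0,0],[-1,0,0,0.85,0,0,0],[-1,-0.3,0.6,0,0,0,0],[-1,-0.39,0.79,0,0,0,0],[-1,-0.39,0.79,0,0,0,0]],
])

```text
t: 10.13
ee_pos: [592.4, -134.4, 329.7]
orientation: [1.62, 2.689, 0.001]
ft_force: [-0.8, -1.0, -0.1]
width: 88.4
grasp_force: 0.0
```

Emit:
servo_tool([
  [[-1,-0.39,0.79,0,0,0,0],[-1,-0.39,0.79,0,0,0,0],[-1,-0.39,0.79,0,0,0,0],[-1,-0.39,0.79,0,0,0,0],[-1,-0.39,0.79,0,0,0,0]],
])

```text
t: 10.55
ee_pos: [513.8, 24.6, 329.0]
orientation: [1.619, 2.691, 0.001]
ft_force: [0.5, -0.4, 0.4]
width: 87.6
grasp_force: 0.0
```

Emit:
servo_tool([
  [[-1,-0.39,0.79,0,0,0,0],[-1,-0.39,0.79,0,0,0,0],[-1,-0.39,0.79,0,0,0,0],[-1,-0.39,0.79,0,0,0,0],[-1,-0.39,0.79,0,0,0,0]],
])

```text
t: 10.97
ee_pos: [435.8, 182.6, 329.1]
orientation: [1.619, 2.691, 0.002]
ft_force: [0.4, 0.5, 0.5]
width: 87.7
grasp_force: 0.0
```

Emit:
servo_tool([
  [[-1,-0.39,0.79,-0.3,0,0,0],[-1,0,0,-0.8,0,0,0],[-1,0,0,-0.8,0,0,0],[-1,0,0,0,0,0,0],[-1,0,0,0,0,0,0]],
])

```text
t: 11.38
ee_pos: [420.5, 212.7, 252.0]
orientation: [-1.618, -2.691, 0.004]
ft_force: [-0.0, 0.1, 0.2]
width: 87.7
grasp_force: 0.0
```

```bash
python3 - <<'E'
from h import *
im,o=snap('wrist','pics/w4.png');print({k:o[k] for k in('t','ee_pos','orientation','width','qpos')})
import pickle;pickle.dump(o,open('w4.pkl','wb'))
E
```

```text
{'t': 11.3833, 'ee_pos': array([420.51958197, 212.70120341, 251.98591277]), 'orientation': array([-1.61820699, -2.69080347,  0.00401175]), 'width': 87.68706844505897, 'qpos': array([ 4.43032693e-01,  2.73859324e-01,  2.00077933e+00, -1.57726845e-05,
        8.70013690e-01, -4.48799351e-02])}
```

View pics/w4.png

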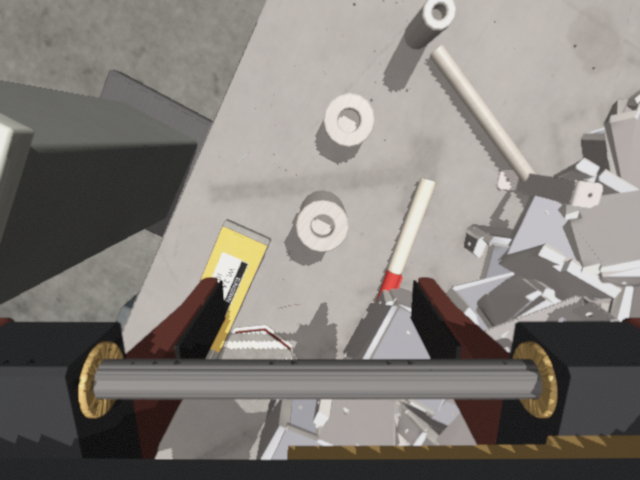

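The spacer by the yellow box is centred at about (322,226) and the short one at (348,120).

```bash
python3 - <<'E'
from h import *
import pickle
np.set_printoptions(precision=1,suppress=True)
o=pickle.load(open('w4.pkl','rb'));c=cam('wrist',o);s=cam('scene');t=cam('top')
p=(322,226)
print(onz(c,p,60),tri([(c,p),(t,(250.8,282.6))]),tri([(c,p),(s,(300.8,311.3))]))
print('diam',np.linalg.norm(onz(c,(296,226),60)-onz(c,(348.5,226),60)), proj(c,[419,220,60]))
im=cv2.imread('pics/w4.png')[180:280,250:400]
g=cv2.cvtColor(im,cv2.COLOR_BGR2GRAY);m=cv2.morphologyEx((g>190).astype(np.uint8),cv2.MORPH_OPEN,np.ones((3,3)))
k,h=cv2.findContours(m,cv2.RETR_EXTERNAL,cv2.CHAIN_APPROX_NONE)[:2]
for q in k:
  if len(q)>60: e=cv2.fitEllipse(q);print(e, onz(c,(250+e[0][0],180+e[0][1]),60))
E
```

```text
[418.9 221.5  60. ] [419.3 220.   53.3] [419.2 221.   57.6]
diam 39.45607264129374 [[321.1 227.8]]
((145.4237823486328, 83.70779418945312), (8.470245361328125, 31.72304344177246), 7.898553848266602) [483.2 221.9  60. ]
((5.6779913902282715, 72.9140625), (13.88132381439209, 44.01581573486328), 9.199824333190918) [384.1 178.9  60. ]
((72.33682250976562, 45.44355010986328), (49.28270721435547, 50.60383605957031), 85.62297058105469) [419. 222.  60.]
```

Emit:
servo_tool([
  [[-1,-0.05,0.21,0,0,0,0],[-1,0,0,-0.7,0,0,0],[-1,0,0,-0.8,0,0,0],[-1,0,0,-0.7,0,0,0],[-1,0,0,-0.5,0,0,0]],
])

```text
t: 11.85
ee_pos: [420.1, 221.8, 144.3]
orientation: [1.62, 2.69, 0.003]
ft_force: [-0.7, -0.1, 0.8]
width: 87.7
grasp_force: 0.0
```

Emit:
servo_tool([
  [[-1,0,0,-0.5,0,0,0],[-1,0,0,-0.4,0,0,0],[-1,0,0,-0.15,0,0,0],[-1,0,0,0,0,0,0],[-1,0,0,0,0,0,0]],
])

```text
t: 12.27
ee_pos: [420.1, 221.8, 103.3]
orientation: [1.62, 2.691, 0.002]
ft_force: [1.0, -0.9, -0.5]
width: 88.2
grasp_force: 0.0
```

Emit:
servo_tool([
  [[0.1,0,0,0,0,0,0],[0.1,0,0,0,0,0,0],[1,0,0,0,0,0,0],[1,0,0,0,0,0,0],[1,0,0,0,0,0,0]],
])

```text
t: 12.68
ee_pos: [419.4, 221.4, 102.7]
orientation: [1.619, 2.692, 0.001]
ft_force: [-0.7, -0.3, 0.4]
width: 57.7
grasp_force: 0.0
```

Emit:
servo_tool([
  [[1,0,0,0,0,0,0],[1,0,0,0,0,0,0],[1,0,0,0,0,0,0],[1,0,0,0,0,0,0],[1,0,0,0,0,0,0]],
])

```text
t: 13.1
ee_pos: [419.3, 221.3, 102.3]
orientation: [1.62, 2.692, 0.0]
ft_force: [0.2, -0.8, 0.8]
width: 39.5
grasp_force: 30.0
```

Gripped at 39.5 mm, which confirms the thick spacer. I'm lifting high and carrying it over.

Emit:
servo_tool([
  [[1,0,0,0.4,0,0,0],[1,0,0,0.8,0,0,0],[1,0,0,0.9,0,0,0],[1,0,0,0.9,0,0,0],[1,0,0,0.9,0,0,0]],
])

```text
t: 13.52
ee_pos: [418.3, 220.8, 259.1]
orientation: [-1.619, -2.691, 0.003]
ft_force: [0.5, 0.5, -3.8]
width: 39.8
grasp_force: 30.0
```

Emit:
servo_tool([
  [[1,0,0,0.9,0,0,0],[1,0,0,0.9,0,0,0],[1,0,-0.4,0,0,0,0],[1,0.07,-0.8,0,0,0,0],[1,0.07,-0.8,0,0,0,0]],
])

```text
t: 13.93
ee_pos: [424.2, 140.8, 330.5]
orientation: [1.616, 2.694, 0.0]
ft_force: [0.7, -1.1, -4.3]
width: 39.3
grasp_force: 30.0
```

Emit:
servo_tool([
  [[1,0.07,-0.8,0,0,0,0],[1,0.07,-0.8,0,0,0,0],[1,0.07,-0.8,0,0,0,0],[1,0.07,-0.8,0,0,0,0],[1,0.07,-0.8,0,0,0,0]],
])

```text
t: 14.35
ee_pos: [437.9, -20.2, 329.6]
orientation: [-1.619, -2.691, 0.001]
ft_force: [0.7, 0.2, -3.9]
width: 39.8
grasp_force: 30.0
```

Emit:
servo_tool([
  [[1,0.07,-0.8,0,0,0,0],[1,0.07,-0.8,0,0,0,0],[1,0.07,-0.8,0,0,0,0],[1,0.07,-0.8,0,0,0,0],[1,0.07,-0.8,0,0,0,0]],
])

```text
t: 14.77
ee_pos: [451.9, -180.1, 329.5]
orientation: [-1.619, -2.69, 0.0]
ft_force: [1.7, 0.8, -4.7]
width: 39.8
grasp_force: 30.0
```

Emit:
servo_tool([
  [[1,0.07,-0.8,0,0,0,0],[1,0.07,-0.8,0,0,0,0],[1,0,-0.4,-0.4,0,0,0],[1,0,0,-0.8,0,0,0],[1,0,0,0,0,0,0]],
])

```text
t: 15.18
ee_pos: [455.3, -258.2, 276.9]
orientation: [-1.617, -2.682, 0.0]
ft_force: [-2.1, 1.9, -4.6]
width: 39.9
grasp_force: 30.0
```

Emit:
servo_tool([
  [[1,0,0,-0.8,0,0,0],[1,0,0,-0.8,0,0,0],[1,0,0,-0.6,0,0,0],[1,0,0,0,0,0,0],[1,0,0,0,0,0,0]],
])

```text
t: 15.6
ee_pos: [457.9, -257.9, 193.9]
orientation: [-1.617, -2.689, -0.0]
ft_force: [1.3, -0.6, -5.0]
width: 39.6
grasp_force: 30.0
```

```bash
python3 - <<'E'
from h import *
im,o=snap('wrist','pics/w5.png');print({k:o[k] for k in('t','ee_pos','orientation','width','qpos')})
import pickle;pickle.dump(o,open('w5.pkl','wb'))
E
```

```text
{'t': 15.6, 'ee_pos': array([ 457.85008252, -257.89295876,  193.92066034]), 'orientation': array([-1.61686650e+00, -2.68940349e+00, -2.08020647e-05]), 'width': 39.57727002030713, 'qpos': array([-5.35636059e-01,  4.38950292e-01,  1.92029533e+00,  4.73713980e-05,
        7.85922919e-01, -1.02386473e+00])}
```

View pics/w5.png

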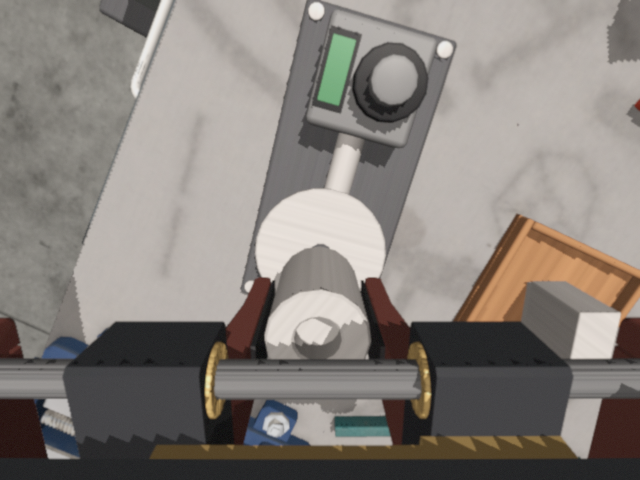

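The spacer is held with its top spanning columns 265–370 and its upper edge at row 289. The table spans columns 256–385, its upper edge at row 188, and the plunger tip shows at about (321,247).

```bash
python3 - <<'E'
from h import *
import pickle
np.set_printoptions(precision=1,suppress=True)
o=pickle.load(open('w5.pkl','rb'));c=cam('wrist',o);M=R.from_rotvec(o['orientation']).as_matrix();x=M[:2,0];x=x/np.linalg.norm(x)
zt=o['ee_pos'][2]-42.3
e=onz(c,(317.5,288.5),zt)[:2]-20*x; print('spacer ctr',e,'minus tcp in tool x',(e-o['ee_pos'][:2])@x)
l,r_=onz(c,(255.5,247),30)[:2],onz(c,(385.5,247),30)[:2];print('table lr',(l+r_)/2,np.linalg.norm(l-r_))
tp=onz(c,(320.5,187.5),30)[:2]-45*x;print('table top',tp)
print('plunger',onz(c,(321,246),34))
im=cv2.imread('pics/w5.png');v=im[180:255,240:400].mean(2)
g=cv2.cvtColor(im,cv2.COLOR_BGR2GRAY)[180:285,245:395];m=(g>185).astype(np.uint8);q=max(cv2.findContours(m,0,1)[0],key=cv2.contourArea);h=cv2.convexHull(q)[:,0]+[245,180]
h=[p for p in h if p[1]<275];W=np.array([onz(c,p,30)[:2] for p in h])
A=np.c_[2*W,np.ones(len(W))];sol=np.linalg.lstsq(A,(W**2).sum(1),rcond=None)[0];print('fit',sol[:2],np.sqrt(sol[2]+sol[:2]@sol[:2]))
E
```

```text
spacer ctr [ 457.3 -257.4] minus tcp in tool x 0.6793571582847601
table lr [ 459.  -256.4] 89.10989294591197
table top [ 460.9 -260.3]
plunger [ 458.4 -254.6   34. ]
fit [ 459.7 -257.7] 44.08832074436788
```

Emit:
servo_tool([
  [[1,0.06,-0.04,0,0,0,0],[1,0,0,-0.4,0,0,0],[1,0,0,-0.5,0,0,0],[1,0,0,-0.3,0,0,0],[1,0,0,-0.1,0,0,0]],
])

```text
t: 16.07
ee_pos: [460.8, -260.2, 142.0]
orientation: [-1.619, -2.692, -0.0]
ft_force: [-0.3, 0.6, -4.2]
width: 39.5
grasp_force: 30.0
```

Emit:
servo_tool([
  [[1,0,0,0,0,0,0],[1,0,0,0,0,0,0],[1,0,0,-0.08,0,0,0],[1,0,0,0,0,0,0],[1,0,0,0,0,0,0]],
])

```text
t: 16.48
ee_pos: [461.0, -260.4, 139.5]
orientation: [1.619, 2.691, -0.0]
ft_force: [0.6, -0.1, -3.8]
width: 39.7
grasp_force: 30.0
```

Emit:
servo_tool([
  [[1,0,0,-0.05,0,0,0],[1,0,0,-0.05,0,0,0],[1,0,0,-0.05,0,0,0],[1,0,0,0,0,0,0],[1,0,0,0,0,0,0]],
])

```text
t: 16.9
ee_pos: [460.8, -260.3, 132.9]
orientation: [-1.619, -2.692, 0.0]
ft_force: [0.2, 0.8, -3.6]
width: 39.4
grasp_force: 30.0
```

Emit:
servo_tool([
  [[1,0,0,-0.025,0,0,0],[1,0,0,0,0,0,0],[1,0,0,0,0,0,0]],
])

```text
t: 17.15
ee_pos: [460.8, -260.3, 132.3]
orientation: [1.619, 2.692, -0.0]
ft_force: [-1.5, -0.5, 1.2]
width: 39.3
grasp_force: 30.0
```

The spacer is seated. I'm releasing it, rising, and checking.

Emit:
servo_tool([
  [[0.1,0,0,0,0,0,0],[0,0,0,0,0,0,0],[-1,0,0,0,0,0,0],[-1,0,0,0,0,0,0],[-1,0,0,0,0,0,0]],
])

```text
t: 17.57
ee_pos: [461.0, -260.4, 132.1]
orientation: [1.619, 2.692, 0.0]
ft_force: [0.2, 0.0, 0.2]
width: 60.2
grasp_force: 0.0
```

Emit:
servo_tool([
  [[-1,0,0,0,0,0,0],[-1,0,0,0.3,0,0,0],[-1,0,0,0.8,0,0,0],[-1,0,0,0.9,0,0,0],[-1,0,0,0.9,0,0,0]],
])

```text
t: 17.98
ee_pos: [460.3, -260.0, 249.7]
orientation: [-1.619, -2.691, -0.0]
ft_force: [0.4, 0.2, 0.8]
width: 88.0
grasp_force: 0.0
```

Emit:
servo_tool([
  [[-1,0,0,0.9,0,0,0],[-1,0,0,0.3,0,0,0],[-1,0,0,0,0,0,0],[-1,0,0,0,0,0,0]],
])

```text
t: 18.32
ee_pos: [460.8, -260.3, 297.1]
orientation: [1.619, 2.69, 0.0]
ft_force: [0.0, 0.7, -0.4]
width: 87.7
grasp_force: 0.0
```

```bash
python3 - <<'E'
from h import *
im,o=snap('wrist','pics/w6.png');print({k:o[k] for k in('t','ee_pos','width','ft_force')})
np.set_printoptions(precision=1,suppress=True)
c=cam('wrist',o)
for n,z in(('t',30),('s',90)):
  a=np.linspace(0,6.28,60);r=45 if n=='t' else 20
  P=np.c_[460.5+r*np.cos(a),-259.8+r*np.sin(a),np.full(60,z)];cv2.polylines(im,[proj(c,P).round().astype(int)],True,(255,0,0),1)
cv2.imwrite('pics/w6o.png',im[:,:,::-1])
E
```

```text
{'t': 18.3167, 'ee_pos': array([ 460.79577853, -260.28267775,  297.05106089]), 'width': 87.70521826904212, 'ft_force': array([ 0.02766282,  0.70001533, -0.43637205])}
```

View pics/w6o.png

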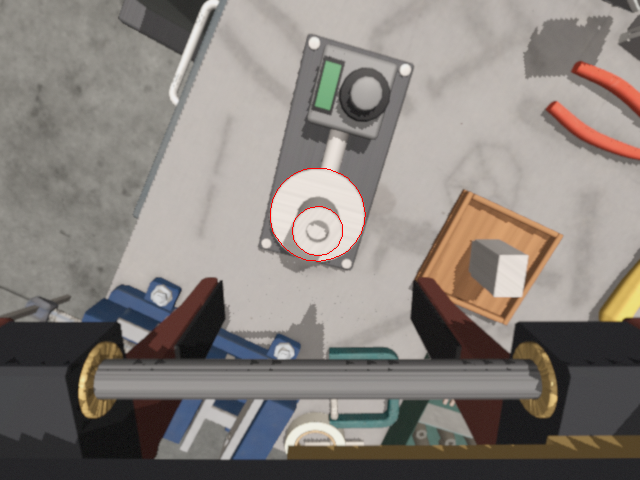

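The predicted circles, both centred at (460.5,-259.8), lie on the table rim and on the spacer's top. The spacer stands upright and centred, the master stands in the tray, and the gripper is clear, so I'm handing in.

```bash
python3 -c "
from workcell import close_job
print(close_job())"
```

```text
the job is handed in; nothing more can be done
None
```

I handed the job in at about 18 s: zero pressed fully down with the master on the table, the master moved to stand in the tray, and the tall thick spacer standing centred over the plunger; no verdict came back.

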